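# Dip moulds back on their soot prints

### The job

Four aluminium dip moulds stand about the glassblower's bench: a large round, a small round, a square and an oblong one. Stand each, mouth up, on the tile whose soot-black footprint has its shape and size, centred on the footprint and, for the square and the oblong, turned to line up with it. Do not shift or knock over the finished amber glass tumbler standing among them.

Things in the scene. Friction and masses are not known exactly. Their poses are not given: they have to be found in the camera images.
- large_round_mid (a point): Cast-aluminium dip mould, a thick-walled cup open at the top with a flat foot, loose, standing on the bench: the larger round one, outside diameter 64 mm, height 72 mm, wall 7 mm, about 0.36 kg. This point is at the mould's centre, half-way up; z points up out of the mouth.
- small_round_mid (a point): Cast-aluminium dip mould, a thick-walled cup open at the top with a flat foot, loose, standing on the bench: the smaller round one, outside diameter 40 mm, height 60 mm, wall 5 mm, about 0.15 kg. This point is at the mould's centre, half-way up; z points up out of the mouth.
- square_mid (a point): Cast-aluminium dip mould, a thick-walled cup open at the top with a flat foot, loose, standing on the bench: the square one, 50 x 50 mm outside, height 66 mm, wall 7 mm, about 0.30 kg. This point is at the mould's centre, half-way up; z points up out of the mouth, x and y are square to its sides.
- oblong_mid (a point): Cast-aluminium dip mould, a thick-walled cup open at the top with a flat foot, loose, standing on the bench: the oblong one, 74 mm long (its x) by 38 mm wide (its y) outside, height 66 mm, wall 6 mm, about 0.30 kg. This point is at the mould's centre, half-way up; z points up out of the mouth.
- tile_large_round: White square kiln-board tile, 90 x 90 x 8 mm, fixed flat on the bench, with a flat soot-black footprint in the middle of its top: a round disc of diameter 68 mm. Origin at the middle of the tile's underside, straight below the footprint's centre; the top is 8 mm above it; z up.
- tile_small_round: White square kiln-board tile, 90 x 90 x 8 mm, fixed flat on the bench, with a flat soot-black footprint in the middle of its top: a round disc of diameter 44 mm. Origin at the middle of the tile's underside, straight below the footprint's centre; the top is 8 mm above it; z up.
- tile_square: White square kiln-board tile, 90 x 90 x 8 mm, fixed flat on the bench, with a flat soot-black footprint in the middle of its top: a square of 54 x 54 mm, parallel to the tile's sides. Origin at the middle of the tile's underside, straight below the footprint's centre; the top is 8 mm above it; z up, x and y along the sides.
- tile_oblong: White square kiln-board tile, 90 x 90 x 8 mm, fixed flat on the bench, with a flat soot-black footprint in the middle of its top: an oblong of 78 mm (its x) by 42 mm (its y), parallel to the tile's sides. Origin at the middle of the tile's underside, straight below the footprint's centre; the top is 8 mm above it; z up.
- tumbler_mid (a point): The finished amber glass tumbler, loose, standing in the middle of the bench: diameter 64 mm, height 85 mm. Not to be disturbed. This point is on its axis, half-way up; z up.
There are look-alikes about, which are no part of the job. Leave any green look-alike of the part that bears small_round_mid alone.

How it is judged:
By the outcome, as a careful person would: the job done as asked, in the order asked, and still so for the second after the job is handed in, with the robot touching nothing.
It also fails if it takes over 128 s, if anything falls off the work surface, if the arm or the gripper's body presses on something with over 40 N, if the wrist force passes 120 N, or if a joint passes its speed limit or range.

### The arm

A 6-joint arm with a two-finger parallel gripper is mounted at the origin on the work surface. World frame = base frame: x ahead of the robot, y to its left, z up, the work surface at z = 0. Lengths are in m, angles in rad, forces in N, time in s.
With the tool pointing down it reaches from about 0.325 to 0.775 m from the base axis. Payload 5.5 kg.
Tool frame: the origin (TCP) lies midway between the tips of the shut fingers; the grasp point (between the pads) lies 19 mm behind it; z points along the fingers, y is the line along which they close (so a half turn about z gives the same grasp; the last joint's range is limited). The gripper opens to 88 mm and grips with 3 to 60 N. Pads are 20 mm wide; open, the fingers measure 115 mm over their backs; the gripper's body (75 mm by 178 mm) begins 61 mm behind the grasp point.
Start: joints at [1.098, 0.091, 1.231, -0, 1.82, -0.057], TCP at [0.242, 0.549, 0.223] pointing down, gripper open.
Joint ranges: [-2.87, 2.87], [-0.86, 2.18], [0.17, 2.46], [-1.51, 4.65], [0.06, 2.69], [-2.65, 2.65]. Speed limits (rad/s): [2.57, 2.57, 3.01, 3.14, 3.14, 3.14].

### API

Orientations are given as a unit quaternion [w, x, y, z].
In Python, from bench import * gives the robot as it stands.
- The arm moves only by the tool servo_tool, never from a script. Its argument "motion" is text: rows parted by semicolons, each of 7 numbers parted by spaces: the shift along the tool's x, y, z in mm, then the turn, a rotation vector about the tool's x, y, z in rad, then the closure, from 0 (fully open) to 1 (shut). In form: tx ty tz wx wy wz hand; .... A call has 1 to 10 rows; each row is the pose to reach, as a shift and turn from the pose commanded when the call began, along the tool's axes at that moment; what a row does not reach only later rows make up. A row lasts 1/10 s, in which the tool goes at most 50 mm and 8.59 degrees, less where a joint would pass 70% of its speed; a pose out of reach is approached as far as the arm can. A call with a gripper value outside its range is refused whole. The fingers move at their own pace and stop on an object; "force" is the grip in N (left out, the last holds). Time passes only in rows, so rows that repeat a pose let the fingers close. It gives the time, the measured TCP pose, the force, the opening and the grip force at its end, in the units of the state.
- get_obs(): the state, without advancing time (a new reading comes with each control period).
- grab_frame(name): name is "side" or "top"; returns (picture, depth): 420x560x3 uint8, red, green, blue; 420x560 float32, m along the optical axis (not along the pixel's ray), 0 where there is no reading.
- calibration(name): a dict with "intrinsics" (3x3 intrinsics, pixels), "k1" (the pictures are not rectified: a ray, as slopes to the right and down, at radius r is drawn at 1 + k1 r^2 times it, then the intrinsics apply), "extrinsics" (4x4, takes a point from camera to world coordinates). Camera axes: x right, y down, z forward; pixel columns grow to the right and rows downward; lengths in m; the calibration is good to about 2 mm. A picture is of the moment at which its call begins. calibration takes no time and is no camera call.
- finish_job(): hands the job in; it is judged then, once.
Trained networks look in the newest picture that a camera, given by its name, has taken for a name from the list of things; names that differ only in an ending like _2 or _b are one class to them, and where a whole thing is asked for, a point or a joint stands for the part that bears it (a point fixed in the world has none). Each returns a list of dicts, best first, with "confidence" (0 to 1); they miss things now and then, are a little off and sometimes report something else, mostly with a low value. They report only what shows in the picture. A call takes as long as a camera call. They do not tell look-alikes from the thing itself.
- search_frame(query, camera): "extent" ([left, top, right, bottom] in pixels, round what is visible of it).
- cut_out(query, camera): "mask" (420x560 bool, what is visible of it) and "extent" ([left, top, right, bottom] in pixels, round what is visible of it).
The state is a dict: "clock": time; "qpos": joint angles; "qvel": joint speeds; "joint_efforts": joint torques, N m; "tcp_pos": TCP position; "tool_rot": TCP orientation; "wrist_force": force on the tool from outside, world axes, zero at the start; "wrist_torque": the same for the moment, N m; "grip_width": opening from 0.0 (shut) to 1.0 (fully open); "grip_force": force on a finger pad.
Only numpy, scipy, OpenCV 4.12 (cv2) and the standard library are available. Lean on these libraries where they do the work, as an engineer would, in place of code of your own. Each camera call takes 0.05 s, during which the arm holds its last target. There are 200 camera calls.

## Working session

There is one attempt and no reset: what is moved stays moved. The work goes in short steps, Python scripts to look and compute and a tool call to move; the robot and the scene stay as the last step left them, time stands still between calls to the robot, and variables do not carry over. Pictures are saved under pics/ and viewed, at most 14 in all, crops included, and the job is handed in when it is done.

Besides the shell and the picture viewer there is one more tool, called after "Call:" by a JSON object that holds its "op" and its "data", one argument or row to a line. servo_tool: Moves the arm, as the interface text tells. Its arguments: {"type":"object","properties":{"motion":{"type":"string"},"force":{"type":"number"}},"required":["motion"]}

```bash
ls; mkdir -p pics; cat > h.py <<'E'
from bench import *
import numpy as np, cv2
def frames():
    d={}
    for n in("side","top"):
        d[n]=grab_frame(n)
    return d
def world(name,depth,uv):
    """uv Nx2 pixels -> world points using depth"""
    c=calibration(name);K=np.array(c["intrinsics"]);T=np.array(c["extrinsics"])
    uv=np.atleast_2d(uv).astype(float)
    s=cv2.undistortPoints(uv.reshape(-1,1,2),K,np.array([c["k1"],0,0,0,0.])).reshape(-1,2)
    z=depth[uv[:,1].round().astype(int),uv[:,0].round().astype(int)]
    P=np.c_[s*z[:,None],z]
    return P@T[:3,:3].T+T[:3,3], z>0
E
python3 - <<'E'
from h import *
f=frames()
for n in f: cv2.imwrite(f"pics/{n}0.png",f[n][0][:,:,::-1]); print(n,calibration(n))
print(get_obs())
E
```

```text
pics
side {'intrinsics': array([[539.77333977,   0.        , 293.06005175],
       [  0.        , 539.77333977, 206.78207111],
       [  0.        ,   0.        ,   1.        ]]), 'k1': -0.017341353769289154, 'extrinsics': array([[ 0.99446288, -0.06318908,  0.0839686 ,  0.41903788],
       [-0.10490553, -0.5497986 ,  0.82868349, -1.06242093],
       [-0.00619793, -0.83290374, -0.55338319,  0.79145226],
       [ 0.        ,  0.        ,  0.        ,  1.        ]])}
top {'intrinsics': array([[445.90502109,   0.        , 280.7831084 ],
       [  0.        , 445.90502109, 214.31788973],
       [  0.        ,   0.        ,   1.        ]]), 'k1': -0.05606150914653889, 'extrinsics': array([[ 0.01331565, -0.98978372,  0.14195378,  0.37275379],
       [-0.99982519, -0.01131608,  0.01488404, -0.01912001],
       [-0.01312562, -0.14212715, -0.98976138,  1.14742005],
       [ 0.        ,  0.        ,  0.        ,  1.        ]])}
{'clock': 0.1, 'qpos': array([ 1.09829485e+00,  9.17897637e-02,  1.23171739e+00, -4.79909831e-05,
        1.81982717e+00, -5.67097658e-02]), 'qvel': array([-0.00199501, -0.00207821, -0.00276017,  0.00070833, -0.00122338,
        0.00073378]), 'joint_efforts': array([ 2.63684524e-03, -4.47854841e+01, -4.07570386e+01,  7.00712926e-02,
        2.83655024e-02, -8.50145580e-05]), 'tcp_pos': array([0.24225059, 0.54863391, 0.22164341]), 'tool_rot': array([-2.05297353e-04,  2.06407212e-01,  9.78465791e-01, -8.46609157e-04]), 'wrist_force': array([ 0.36375705, -0.35420555,  0.7994516 ]), 'wrist_torque': array([-0.03354647, -0.05823937,  0.02877931]), 'grip_force': 0.0, 'grip_width': 0.9952144342159732}
```

View pics/top0.png

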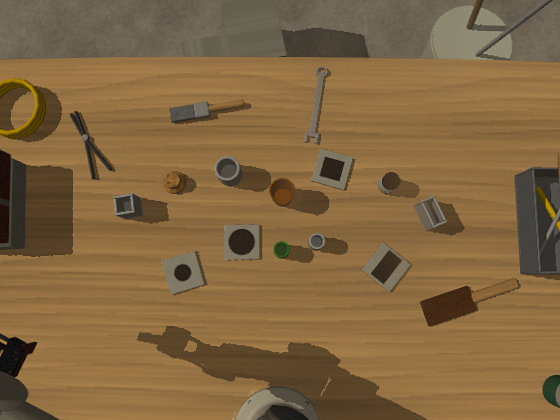

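View pics/side0.png

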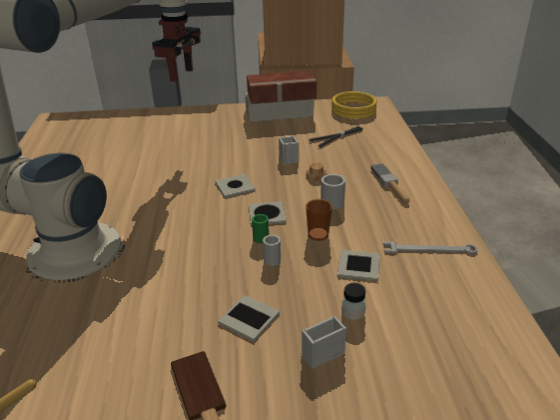

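The top view shows: large round mould (228,170), square (125,206), oblong (431,213), small round (317,241), green look-alike (281,250), tumbler (282,192), black-lidded jar (389,183), and cork (175,181). The tiles are large round (242,241), small round (183,272), square (333,168) and oblong (387,266). Lookalikes: the green cup at (281,250) and the jar at (389,183) could pass for the small round mould. I choose the grey open cup at (317,241).

```bash
cat >> h.py <<'E'
H=dict(large_round_mid=.072,small_round_mid=.060,square_mid=.066,oblong_mid=.066)
def rectfit(p):
    (c,s,a)=cv2.minAreaRect((p*1000).astype(np.float32))
    if s[0]<s[1]: s=s[::-1]; a+=90
    return np.round(c,1),np.round(s,1),round((a+90)%180-90,1)
def circfit(p):
    p=p*1000;h=cv2.convexHull(p.astype(np.float32))[:,0]
    (c,r)=cv2.minEnclosingCircle(h);return np.round(c,1),round(2*r,1)
def cloud(cam,depth):
    v,u=np.mgrid[0:420,0:560];uv=np.c_[u.ravel(),v.ravel()]
    P,ok=world(cam,depth,uv);P[~ok]=np.nan
    return P.reshape(420,560,3)
E
cat > m.py <<'E'
from h import *
import sys
for cam in("top","side"):
    im,d=grab_frame(cam);P=cloud(cam,d)
    hsv=cv2.cvtColor(im,cv2.COLOR_RGB2HSV)
    print(cam,'bench z',np.nanmedian(P[...,2][np.abs(P[...,2])<.02]))
    for q in list(H)+["tumbler_mid"]+["tile_large_round","tile_small_round","tile_square","tile_oblong"]:
        for r in cut_out(q,cam)[:3]:
            if r["confidence"]<.3: continue
            m=r["mask"];p=P[m];p=p[~np.isnan(p[:,0])]
            e=np.array(r["extent"]).round()
            if q in H or q[:3]=="tum":
                h=np.percentile(p[:,2],95); t=p[np.abs(p[:,2]-h)<.006]
            else:
                mm=cv2.erode(m.astype(np.uint8),np.ones((3,3)))>0
                x0,y0,x1,y1=e.astype(int);bl=np.zeros_like(m);bl[y0+5:y1-5,x0+5:x1-5]=1
                bl&=hsv[...,2]<90
                h=np.nanmedian(p[:,2]); t=P[bl];t=t[np.abs(t[:,2]-h)<.008]
                print('   tile outl',*rectfit(p[np.abs(p[:,2]-h)<.004][:,:2]))
            if len(t)<5: continue
            print(q,round(r["confidence"],2),e,'h',round(h,4),len(t),'rect',*rectfit(t[:,:2]),'circ',*circfit(t[:,:2]))
E
python3 m.py; python3 -c "
from h import *
a=cv2.imread('pics/top0.png')[225:265,262:342];b=cv2.imread('pics/side0.png')[195:275,235:345]
cv2.imwrite('pics/crop.png',np.hstack([cv2.resize(a,(400,200)),cv2.resize(b[:50],(400,200))]))"
```

```text
top bench z -0.0001303346816826645
large_round_mid 0.84 [215. 154. 244. 185.] h 0.0731 199 rect [641.9 133.7] [61.8 61.8] 76.6 circ [641.7 134. ] 64.0
small_round_mid 0.8 [308. 229. 325. 249.] h 0.0616 89 rect [464.7 -90.4] [38.  36.6] 44.4 circ [464.3 -90.5] 39.5
small_round_mid 0.49 [274. 240. 288. 260.] h 0.0617 90 rect [442.2  -3.2] [36.7 36.7] 0.7 circ [443.1  -3.8] 39.4
small_round_mid 0.41 [215. 156. 242. 185.] h 0.0731 192 rect [641.5 133.4] [61.8 61.4] 72.2 circ [641.6 133.8] 63.7
square_mid 0.66 [117. 195. 143. 220.] h 0.0668 172 rect [548.2 388.2] [48.6 48.2] -77.6 circ [548.9 386.4] 62.4
oblong_mid 0.85 [416. 198. 447. 232.] h 0.0671 196 rect [ 540.3 -376.9] [73.5 39.5] 23.4 circ [ 539.4 -375. ] 77.7
tumbler_mid 0.75 [268. 178. 295. 208.] h 0.086 147 rect [584.1  -4.1] [62.8 60.8] 0.4 circ [584.  -4.] 63.7
   tile outl [463.7  99.4] [88.6 87.9] -89.1
tile_large_round 0.91 [223. 225. 258. 256.] h 0.0077 464 rect [468.6 101.5] [61.8 51.9] -89.0 circ [465.1  98.6] 67.8
   tile outl [383.7 246.5] [91.5 87.9] -73.1
tile_small_round 0.58 [165. 251. 206. 297.] h 0.0074 248 rect 
[... 1365 characters left out ...]
t [466.7  96.8] [64.9 61. ] -16.8 circ [467.4  96.3] 69.0
   tile outl [388.6 244.1] [97.  90.8] -71.1
tile_small_round 0.79 [218. 173. 255. 199.] h 0.0078 115 rect [393.2 231.8] [77.3 40.8] -63.3 circ [395.7 233.1] 80.4
   tile outl [ 662.3 -136. ] [94.  88.8] 74.6
tile_square 0.79 [340. 252. 380. 282.] h 0.008 341 rect [ 658. -143.] [72.6 54.4] 76.7 circ [ 659.3 -141.9] 87.0
   tile outl [643.5 127.9] [62.2 59.7] -75.0
tile_square 0.69 [319. 172. 344. 212.] h 0.0517 134 rect [640.6 130.6] [65.3 36.6] 80.1 circ [645.1 128.9] 67.2
   tile outl [ 407.6 -273. ] [93.5 92.2] 52.4
tile_oblong 0.68 [218. 295. 281. 340.] h 0.0075 700 rect [ 402.4 -284.9] [90.7 75.2] -33.5 circ [ 407.6 -284.3] 106.0
```

View pics/crop.png

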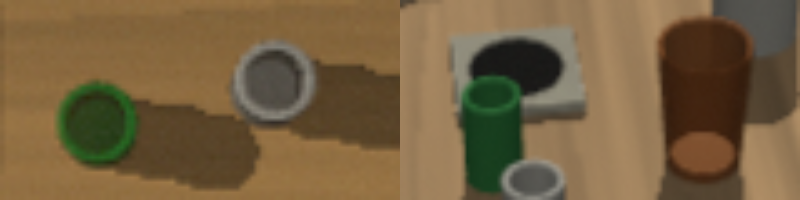

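The crop confirms it: the grey open cup is the small round mould, and the green one left of it is the look-alike to leave alone. Next I get the footprint angles and write a move helper.

```bash
cat >> h.py <<'E'
def go(x,y,z,psi):
    """mm, deg of closing axis -> tool shift, wz"""
    o=get_obs();w,a,b,c=o["tool_rot"]
    from scipy.spatial.transform import Rotation as R
    M=R.from_quat([a,b,c,w]).as_matrix();p=o["tcp_pos"]*1000
    cur=np.degrees(np.arctan2(M[1,1],M[0,1]))
    d=(psi-cur+90)%180-90
    print('from',p.round(1),'psi',cur.round(2),'tilt',M[:,2].round(3),'q6',o["qpos"][5].round(2),'-> shift',(M.T@(np.array([x,y,z])-p)).round(1),'wz',np.radians(-d).round(3), 'grip',round(o["grip_width"]*88,1),round(o["grip_force"],1),'t',o["clock"])
E
cat > f.py <<'E'
from h import *
T=dict(LR=(466,98),SR=(386,245),SQ=(660,-135),OB=(406,-272))
for cam in("top","side"):
    im,d=grab_frame(cam);P=cloud(cam,d)*1000;g=im.max(2)
    for k,c in T.items():
        m=(np.hypot(P[...,0]-c[0],P[...,1]-c[1])<(34 if k in("SR",) else 45))&(abs(P[...,2]-8)<3)&(g<70)
        if k!="OB": m&=np.hypot(P[...,0]-c[0],P[...,1]-c[1])<42
        n,l,s,_=cv2.connectedComponentsWithStats(m.astype(np.uint8));m=l==1+np.argmax(s[1:,4])
        p=P[m][:,:2];print(cam,k,len(p),'mean',p.mean(0).round(1),*rectfit(p/1000))
E
python3 f.py; python3 -c "
from h import *
go(551,387,130,11)"
```

```text
top LR 443 mean [464.9  98.2] [464.8  98. ] [64.7 64.5] -89.7
top SR 174 mean [384.2 247.3] [384.3 248.4] [40.1 39.8] 58.0
top SQ 321 mean [ 659.5 -133.7] [ 659.3 -133.7] [53.7 52.6] -15.0
top OB 395 mean [ 404.5 -269.9] [ 404.8 -271. ] [75.6 40.5] -39.2
side LR 222 mean [469.2 100. ] [469.5 100.4] [62.8 53.4] -32.7
side SR 77 mean [386.9 245.3] [386.9 245.4] [42. 37.] -84.4
side SQ 310 mean [ 660.9 -136.2] [ 661.2 -135.5] [55.8 51.6] 74.3
side OB 536 mean [ 407.6 -272.5] [ 407.8 -272.2] [77.7 43.4] -38.1
from [242.3 548.9 222.6] psi 66.18 tilt [-0.  0. -1.] q6 -0.06 -> shift [-347.8  -23.4   92.6] wz 0.963 grip 88.4 0.0 t 1.2
```

Call:
{"op": "servo_tool", "data": {
  "motion": "-348 -23 92 0 0 0.963 0;-348 -23 92 0 0 0.963 0;-348 -23 92 0 0 0.963 0;-348 -23 92 0 0 0.963 0;-348 -23 92 0 0 0.963 0;-348 -23 92 0 0 0.963 0;-348 -23 92 0 0 0.963 0;-348 -23 92 0 0 0.963 0;-348 -23 92 0 0 0.963 0;-348 -23 92 0 0 0.963 0"
}}

```text
clock: 2.2
tcp_pos: [0.5507, 0.3881, 0.1311]
tool_rot: [-0.0, 0.636, 0.772, 0.0]
wrist_force: [0.2, 0.3, -0.0]
grip_width: 0.997
grip_force: 0.0
```

```bash
python3 -c "
from h import *
go(551,387,30,11)"
```

```text
from [550.7 388.1 131.1] psi 11.07 tilt [-0.     0.001 -1.   ] q6 0.37 -> shift [-1.200e+00  1.000e-01  1.011e+02] wz 0.001 grip 87.8 0.0 t 2.2
```

Call:
{"op": "servo_tool", "data": {
  "motion": "-1 0 30 0 0 0 0;-1 0 60 0 0 0 0;-1 0 85 0 0 0 0;-1 0 101 0 0 0 0;-1 0 101 0 0 0 1;-1 0 101 0 0 0 1;-1 0 101 0 0 0 1;-1 0 101 0 0 0 1;-1 0 101 0 0 0 1;-1 0 101 0 0 0 1",
  "force": 25
}}

```text
clock: 3.2
tcp_pos: [0.5519, 0.3865, 0.0309]
tool_rot: [0.0, 0.636, 0.772, 0.001]
wrist_force: [-2.3, 0.4, 3.8]
grip_width: 0.569
grip_force: 25.0
```

```bash
python3 -c "
from h import *
go(660.2,-134.9,130,-15.2)"
```

```text
from [551.9 386.5  30.9] psi 10.99 tilt [ 0.001  0.001 -1.   ] q6 0.37 -> shift [-532.4    7.   -99.4] wz 0.457 grip 50.1 25.0 t 3.2
```

Call:
{"op": "servo_tool", "data": {
  "motion": "0 0 -40 0 0 0 1;0 0 -90 0 0 0 1;0 0 -115 0 0 0 1;-532 7 -115 0 0 0.457 1;-532 7 -115 0 0 0.457 1;-532 7 -115 0 0 0.457 1;-532 7 -115 0 0 0.457 1;-532 7 -115 0 0 0.457 1;-532 7 -115 0 0 0.457 1;-532 7 -115 0 0 0.457 1"
}}

```text
clock: 4.2
tcp_pos: [0.6226, 0.0415, 0.1436]
tool_rot: [-0.0, 0.794, 0.607, -0.001]
wrist_force: [1.2, 0.2, -2.8]
grip_width: 0.568
grip_force: 25.0
```

```bash
python3 -c "
from h import *
go(660.2,-134.9,146,-15.2)"
```

```text
from [622.6  41.5 143.6] psi -15.19 tilt [-0.001 -0.    -1.   ] q6 0.28 -> shift [-160.4   82.5   -2.5] wz 0.0 grip 50.0 25.0 t 4.2
```

Call:
{"op": "servo_tool", "data": {
  "motion": "-160 82 -2 0 0 0 1;-160 82 -2 0 0 0 1;-160 82 -2 0 0 0 1;-160 82 -2 0 0 0 1;-160 82 -2 0 0 0 1;-160 82 -2 0 0 0 1"
}}

```text
clock: 4.8
tcp_pos: [0.6597, -0.1328, 0.1452]
tool_rot: [-0.001, 0.795, 0.607, -0.001]
wrist_force: [0.1, 0.0, -4.1]
grip_width: 0.571
grip_force: 25.0
```

```bash
cat > look.py <<'E'
from h import *
import sys
# look.py x y zlo zhi : fit rim points near x,y within z band
x,y,lo,hi=map(float,sys.argv[1:5])
for cam in("top","side"):
    im,d=grab_frame(cam);P=cloud(cam,d)*1000
    m=(np.hypot(P[...,0]-x,P[...,1]-y)<48)&(P[...,2]>lo)&(P[...,2]<hi)
    if m.sum()>5:
        p=P[m];print(cam,len(p),'z',p[:,2].max().round(1),'rect',*rectfit(p[:,:2]/1000),'circ',*circfit(p[:,:2]/1000))
E
python3 -c "
from h import *
go(660.2,-134.9,40,-15.2)"
```

```text
from [ 659.7 -132.8  145.2] psi -15.28 tilt [-0.002  0.001 -1.   ] q6 0.02 -> shift [ -1.9   1.3 105.2] wz -0.001 grip 50.3 25.0 t 4.8
```

Call:
{"op": "servo_tool", "data": {
  "motion": "-2 1 40 0 0 0 1;-2 1 80 0 0 0 1;-2 1 95 0 0 0 1;-2 1 102 0 0 0 1;-2 1 105 0 0 0 1;-2 1 106 0 0 0 1;-2 1 106 0 0 0 1"
}}

```text
clock: 5.5
tcp_pos: [0.6617, -0.1345, 0.0429]
tool_rot: [0.001, 0.794, 0.608, 0.001]
wrist_force: [0.3, 0.0, -3.2]
grip_width: 0.567
grip_force: 25.0
```

Call:
{"op": "servo_tool", "data": {
  "motion": "0 0 0 0 0 0 0;0 0 0 0 0 0 0;0 0 0 0 0 0 0;0 0 0 0 0 0 0;0 0 -40 0 0 0 0;0 0 -85 0 0 0 0;-100 100 -110 0 0 0 0;-100 100 -110 0 0 0 0;-100 100 -110 0 0 0 0"
}}

```text
clock: 6.4
tcp_pos: [0.7317, -0.2588, 0.1522]
tool_rot: [0.001, 0.794, 0.608, 0.0]
wrist_force: [1.0, -0.1, -0.1]
grip_width: 1.001
grip_force: 0.0
```

```bash
python3 look.py 660 -135 67 79; python3 f.py | grep -v SQ; python3 -c "
from h import *
go(541.5,-378.5,130,-65)"
```

```text
top 204 z 78.3 rect [ 662.4 -130.5] [51.2 49.9] -15.4 circ [ 661.8 -130.6] 67.2
side 234 z 77.3 rect [ 664.9 -133.2] [55.2 49.9] 75.8 circ [ 664.9 -133.2] 68.6
top LR 434 mean [464.5  98.6] [464.8  99.2] [64.6 62.1] 1.4
top SR 181 mean [384.5 247.6] [384.3 248.1] [40.  39.9] -39.1
top OB 35 mean [ 413.4 -297.3] [ 410.  -297.5] [38.1 10.6] -22.5
side LR 206 mean [470.  100.4] [470.5 100.6] [65.5 52.2] -34.3
side SR 76 mean [386.9 244.1] [386.8 244.3] [38.7 36.5] 88.8
side OB 524 mean [ 407.3 -272.6] [ 407. -272.] [77.6 42.1] -39.2
from [ 730.8 -258.   148.7] psi -15.27 tilt [-0.002  0.001 -1.   ] q6 -0.12 -> shift [-166.1 -150.8   18.9] wz 0.868 grip 88.2 0.0 t 6.6
```

```bash
cat > crop.py <<'E'
from h import *
import sys
# crop.py name x y : crops of both cameras around world point
n,x,y=sys.argv[1],float(sys.argv[2])/1e3,float(sys.argv[3])/1e3
o=[]
for cam in("top","side"):
    im,d=grab_frame(cam);c=calibration(cam);T=np.linalg.inv(c["extrinsics"])
    rv=cv2.Rodrigues(T[:3,:3])[0];K=np.array(c["intrinsics"]);D=np.array([c["k1"],0,0,0,0.])
    w=np.array([[x,y,.03]])
    u,v=cv2.projectPoints(w,rv,T[:3,3],K,D)[0][0,0].astype(int)
    big=cv2.resize(im[max(v-30,0):v+30,max(u-30,0):u+30],(396,396),interpolation=cv2.INTER_CUBIC)
    o.append(big)
cv2.imwrite(f"pics/{n}.png",np.hstack(o)[:,:,::-1])
E
python3 crop.py sq1 660 -135
```

```text
(no output)
```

View pics/sq1.png

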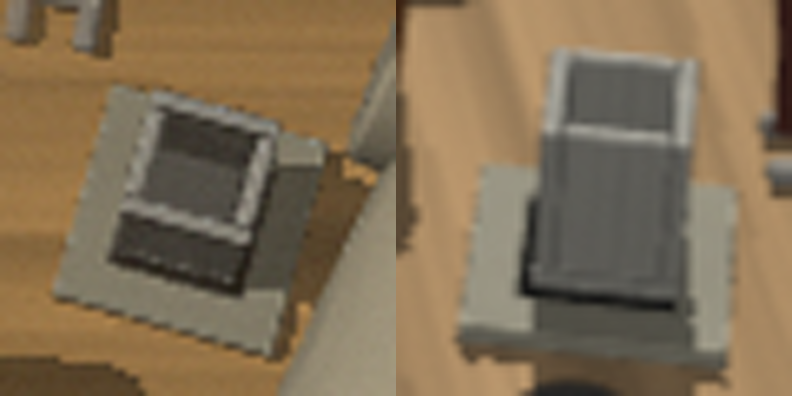

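The square mould stands upright on its footprint, but black shows at the left and near edges in the side view: it is off by about (+3, +3) mm. I'll regrasp it later with averaged readings. The oblong is next.

```bash
python3 - <<'E'
s=open('h.py').read()
s=s.replace('p=o["tcp_pos"]*1000','p=np.mean([(grab_frame("top"),get_obs()["tcp_pos"])[1] for _ in range(n)],0)*1000 if n else o["tcp_pos"]*1000').replace('def go(x,y,z,psi):','def go(x,y,z,psi,n=0):')
open('h.py','w').write(s)
E
python3 -c "
from h import *
for i in range(4): grab_frame('top'); print(get_obs()['tcp_pos']*1000)
go(541.5,-378.6,130,-65.5)"
```

```text
[ 730.69750464 -255.77334546  151.40205154]
[ 730.7166833  -255.67410703  151.83014758]
[ 730.75455195 -255.67770278  152.00592248]
[ 730.78526514 -255.85246867  152.01259232]
from [ 730.8 -255.9  152. ] psi -15.11 tilt [ 0.001 -0.    -1.   ] q6 -0.12 -> shift [-167.8 -150.8   21.8] wz 0.88 grip 88.1 0.0 t 6.9
```

Call:
{"op": "servo_tool", "data": {
  "motion": "-168 -151 22 0 0 0.88 0;-168 -151 22 0 0 0.88 0;-168 -151 22 0 0 0.88 0;-168 -151 22 0 0 0.88 0;-168 -151 22 0 0 0.88 0;-168 -151 22 0 0 0.88 0;-168 -151 22 0 0 0.88 0;-168 -151 22 0 0 0.88 0;-168 -151 22 0 0 0.88 0;-168 -151 22 0 0 0.88 0"
}}

```text
clock: 7.9
tcp_pos: [0.5418, -0.379, 0.1287]
tool_rot: [0.0, 0.977, 0.213, 0.0]
wrist_force: [-0.5, -0.5, 0.1]
grip_width: 1.0
grip_force: 0.0
```

```bash
python3 -c "
from h import *
go(541.5,-378.6,30,-65.5,6)"
```

```text
from [ 541.5 -379.4  128.5] psi -65.44 tilt [ 0. -0. -1.] q6 0.48 -> shift [ 0.3 -0.7 98.5] wz 0.001 grip 88.0 0.0 t 7.9
```

Call:
{"op": "servo_tool", "data": {
  "motion": "0 -1 30 0 0 0 0;0 -1 60 0 0 0 0;0 -1 85 0 0 0 0;0 -1 98 0 0 0 0;0 -1 98 0 0 0 1;0 -1 98 0 0 0 1;0 -1 98 0 0 0 1;0 -1 98 0 0 0 1;0 -1 98 0 0 0 1;0 -1 98 0 0 0 1"
}}

```text
clock: 9.2
tcp_pos: [0.541, -0.379, 0.0313]
tool_rot: [0.0, 0.977, 0.211, 0.0]
wrist_force: [0.1, -0.1, 0.2]
grip_width: 0.494
grip_force: 0.0
```

```bash
python3 -c "
from h import *
go(406.1,-271.4,130,-128.7,4)"
```

```text
from [ 540.9 -378.9   31. ] psi -65.6 tilt [ 0.001 -0.001 -1.   ] q6 0.48 -> shift [ -78.3 -153.5  -99.2] wz 1.101 grip 43.5 0.0 t 9.2
```

Not yet shut; I'll close further, then lift.

Call:
{"op": "servo_tool", "data": {
  "motion": "0 0 0 0 0 0 1;0 0 0 0 0 0 1;0 0 0 0 0 0 1;0 0 0 0 0 0 1;0 0 -40 0 0 0 1;0 0 -85 0 0 0 1;0 0 -100 0 0 0 1;0 0 -100 0 0 0 1"
}}

```text
clock: 10.2
tcp_pos: [0.5419, -0.3797, 0.1332]
tool_rot: [0.002, 0.977, 0.211, 0.002]
wrist_force: [0.0, -0.4, -3.5]
grip_width: 0.433
grip_force: 25.0
```

```bash
python3 -c "
from h import *
go(406.1,-271.4,130,-128.7,4)"
```

```text
from [ 540.1 -378.4  127.9] psi -65.61 tilt [ 0.004 -0.003 -1.   ] q6 0.48 -> shift [ -77.9 -152.8   -3. ] wz 1.101 grip 38.1 25.0 t 10.2
```

Call:
{"op": "servo_tool", "data": {
  "motion": "-78 -153 -3 0 0 1.101 1;-78 -153 -3 0 0 1.101 1;-78 -153 -3 0 0 1.101 1;-78 -153 -3 0 0 1.101 1;-78 -153 -3 0 0 1.101 1;-78 -153 -3 0 0 1.101 1;-78 -153 -3 0 0 1.101 1;-78 -153 -3 0 0 1.101 1;-78 -153 -3 0 0 1.101 1;-78 -153 -3 0 0 1.101 1"
}}

```text
clock: 11.4
tcp_pos: [0.406, -0.2713, 0.132]
tool_rot: [-0.0, 0.944, -0.33, -0.001]
wrist_force: [0.7, -0.7, -3.7]
grip_width: 0.432
grip_force: 25.0
```

Call:
{"op": "servo_tool", "data": {
  "motion": "0 0 30 0 0 0 1;0 0 60 0 0 0 1;0 0 75 0 0 0 1;0 0 80 0 0 0 1;0 0 80 0 0 0 1;0 0 80 0 0 0 1;0 0 80 0 0 0 1"
}}

```text
clock: 12.1
tcp_pos: [0.4073, -0.2723, 0.0553]
tool_rot: [0.0, 0.944, -0.331, 0.001]
wrist_force: [-0.5, -0.2, -2.7]
grip_width: 0.432
grip_force: 25.0
```

```bash
python3 -c "
from h import *
go(406.1,-271.4,39,-128.7,6)"; python3 look.py 406 -271 76 93;
```

```text
from [ 406.9 -272.    54.6] psi -128.68 tilt [ 0.002 -0.002 -1.   ] q6 1.59 -> shift [-1.1  0.  15.5] wz 0.0 grip 38.0 25.0 t 12.1
top 24 z 92.4 rect [ 382.9 -253.8] [40.4 12.3] 61.1 circ [ 384.2 -254.5] 41.5
side 341 z 92.7 rect [ 420.  -282.7] [58.9 50. ] 54.5 circ [ 416.2 -283.8] 65.0
```

Call:
{"op": "servo_tool", "data": {
  "motion": "-1 0 8 0 0 0 1;-1 0 14 0 0 0 1;-1 0 15 0 0 0 1;-1 0 15 0 0 0 1;-1 0 15 0 0 0 1"
}}

```text
clock: 13.0
tcp_pos: [0.4057, -0.271, 0.0386]
tool_rot: [-0.0, 0.944, -0.331, -0.0]
wrist_force: [-0.8, 1.6, 0.3]
grip_width: 0.431
grip_force: 25.0
```

```bash
python3 -c "
from h import *
go(406.1,-271.4,39,-128.7,6); print(get_obs()['wrist_force'])"
```

```text
from [ 405.7 -271.    38.6] psi -128.68 tilt [-0.  0. -1.] q6 1.59 -> shift [ 0.6  0.1 -0.4] wz 0.0 grip 37.9 25.0 t 13.0
[-1.1134435   0.84623167  0.94932379]
```

Seated (the weight is off the wrist). Release, rise, move aside.

Call:
{"op": "servo_tool", "data": {
  "motion": "0 0 0 0 0 0 0;0 0 0 0 0 0 0;0 0 0 0 0 0 0;0 0 0 0 0 0 0;0 0 0 0 0 0 0;0 0 -40 0 0 0 0;0 0 -85 0 0 0 0;0 0 -110 0 0 0 0;0 150 -110 0 0 0 0;0 150 -110 0 0 0 0"
}}

```text
clock: 14.3
tcp_pos: [0.3437, -0.3497, 0.1504]
tool_rot: [0.001, 0.944, -0.329, 0.002]
wrist_force: [0.5, -1.6, -1.0]
grip_width: 0.997
grip_force: 0.0
```

```bash
python3 look.py 406 -271 70 79; python3 look.py 660 -135 70 79; python3 crop.py ob1 406 -271
```

```text
top 215 z 78.9 rect [ 404.7 -271.1] [74. 39.] -38.6 circ [ 404.8 -271.4] 80.4
side 279 z 77.0 rect [ 408.8 -271.9] [75.8 41.6] -39.8 circ [ 408.  -273.7] 80.8
top 186 z 78.3 rect [ 662.1 -130.6] [51.  50.4] -14.3 circ [ 662.1 -130.7] 67.0
side 185 z 77.5 rect [ 665.5 -133. ] [55.3 49.9] 74.3 circ [ 664.7 -133. ] 66.4
```

View pics/ob1.png

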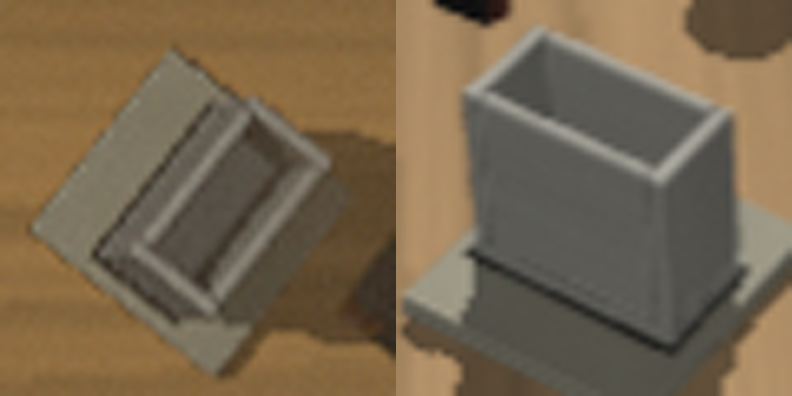

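The oblong is centred: about 0.5 mm off, parallel, with an even black border in the side crop. Now the square: regrasp it and shift by (-3.2, -3).

```bash
python3 -c "
from h import *
go(663.4,-132,150,-105.2,5)"
```

```text
from [ 344.  -348.3  148.6] psi -128.66 tilt [ 0.     0.001 -1.   ] q6 1.38 -> shift [ 114.3 -368.4   -1.2] wz -0.41 grip 87.7 0.0 t 14.6
```

Call:
{"op": "servo_tool", "data": {
  "motion": "114 -368 -1 0 0 -0.41 0;114 -368 -1 0 0 -0.41 0;114 -368 -1 0 0 -0.41 0;114 -368 -1 0 0 -0.41 0;114 -368 -1 0 0 -0.41 0;114 -368 -1 0 0 -0.41 0;114 -368 -1 0 0 -0.41 0;114 -368 -1 0 0 -0.41 0;114 -368 -1 0 0 -0.41 0;114 -368 -1 0 0 -0.41 0"
}}

```text
clock: 15.85
tcp_pos: [0.6624, -0.1321, 0.1487]
tool_rot: [0.0, 0.991, -0.131, -0.001]
wrist_force: [-0.7, 0.1, -0.8]
grip_width: 1.001
grip_force: 0.0
```

```bash
python3 -c "
from h import *
go(663.4,-132,40,-105.2,8)"
```

```text
from [ 661.6 -133.9  150.1] psi -105.07 tilt [-0.002 -0.    -1.   ] q6 1.59 -> shift [  1.4  -2.3 110.1] wz 0.002 grip 88.1 0.0 t 15.85
```

Call:
{"op": "servo_tool", "data": {
  "motion": "1 -2 40 0 0 0 0;1 -2 80 0 0 0 0;1 -2 103 0 0 0 0;1 -2 110 0 0 0 0;1 -2 110 0 0 0 1;1 -2 110 0 0 0 1;1 -2 110 0 0 0 1;1 -2 110 0 0 0 1;1 -2 110 0 0 0 1;1 -2 110 0 0 0 1"
}}

```text
clock: 17.25
tcp_pos: [0.6642, -0.1316, 0.0408]
tool_rot: [0.0, 0.991, -0.132, 0.001]
wrist_force: [-0.9, -0.7, 2.5]
grip_width: 0.567
grip_force: 25.0
```

Call:
{"op": "servo_tool", "data": {
  "motion": "0 0 0 0 0 0 1;0 0 0 0 0 0 1;0 0 -4 0 0 0 1;0 0 -8 0 0 0 1;0 0 -8 0 0 0 1;0 0 -8 0 0 0 1"
}}

```text
clock: 17.85
tcp_pos: [0.6634, -0.1314, 0.0469]
tool_rot: [-0.0, 0.991, -0.132, -0.001]
wrist_force: [-0.8, -0.1, -4.6]
grip_width: 0.571
grip_force: 25.0
```

```bash
python3 -c "
from h import *
go(660.2,-134.9,40,-105.2,6);print(get_obs()['wrist_force'])";python3 look.py 660 -135 78 87; 
```

```text
from [ 663.5 -131.4   47.1] psi -105.19 tilt [-0.001  0.    -1.   ] q6 1.59 -> shift [-2.3  4.3  7.1] wz 0.0 grip 50.3 25.0 t 17.85
[-0.45281745 -0.06252356 -3.32958166]
top 76 z 86.0 rect [ 650.1 -128.5] [52.3 27. ] 73.6 circ [ 650.6 -127.2] 55.2
side 66 z 86.6 rect [ 657.9 -158. ] [49.6 22.2] -14.8 circ [ 659.7 -151.3] 49.8
```

Call:
{"op": "servo_tool", "data": {
  "motion": "-2 4 0 0 0 0 1;-2.5 4 0 0 0 0 1;-2.5 4 4 0 0 0 1;-2.5 4 7 0 0 0 1;-2.5 4 7 0 0 0 1;-2.5 4 7 0 0 0 1;-2.5 4 7 0 0 0 1"
}}

```text
clock: 18.95
tcp_pos: [0.6604, -0.1347, 0.0407]
tool_rot: [0.0, 0.991, -0.132, 0.0]
wrist_force: [-0.7, 0.1, -2.2]
grip_width: 0.565
grip_force: 25.0
```

Call:
{"op": "servo_tool", "data": {
  "motion": "0 0 0 0 0 0 0;0 0 0 0 0 0 0;0 0 0 0 0 0 0;0 0 0 0 0 0 0;0 0 0 0 0 0 0;0 0 -40 0 0 0 0;0 0 -85 0 0 0 0;-50 0 -115 0 0 0 0;-120 0 -115 0 0 0 0;-120 0 -115 0 0 0 0"
}}

```text
clock: 19.95
tcp_pos: [0.5428, -0.1027, 0.1572]
tool_rot: [0.0, 0.991, -0.132, 0.001]
wrist_force: [0.5, -0.2, 0.0]
grip_width: 0.997
grip_force: 0.0
```

```bash
python3 look.py 660 -135 70 79; python3 crop.py sq2 660 -135; python3 look.py 584 -6 79 90;python3 look.py 466 -92 55 64; python3 -c "
from h import *
go(644.5,131.5,150,-105,2)"
```

```text
side 191 z 78.9 rect [ 661.7 -135.8] [53.8 49.7] 74.8 circ [ 661.1 -137.8] 67.5
top 96 z 87.8 rect [582.6   3.4] [63.  46.9] 11.2 circ [583.9  -3.6] 63.9
side 129 z 87.4 rect [593.5  -9.8] [69.2 50. ] 82.4 circ [588.4  -8.6] 71.2
top 89 z 63.7 rect [465.1 -90.9] [37.1 37. ] -0.7 circ [464.4 -90.2] 39.5
side 112 z 63.2 rect [468.3 -94.3] [39.7 39. ] -81.2 circ [469.1 -94.4] 43.4
from [ 545.  -103.4  155.1] psi -105.2 tilt [-0.001  0.    -1.   ] q6 1.59 -> shift [  34.4 -252.8    5.1] wz -0.003 grip 87.7 0.0 t 20.35
```

View pics/sq2.png

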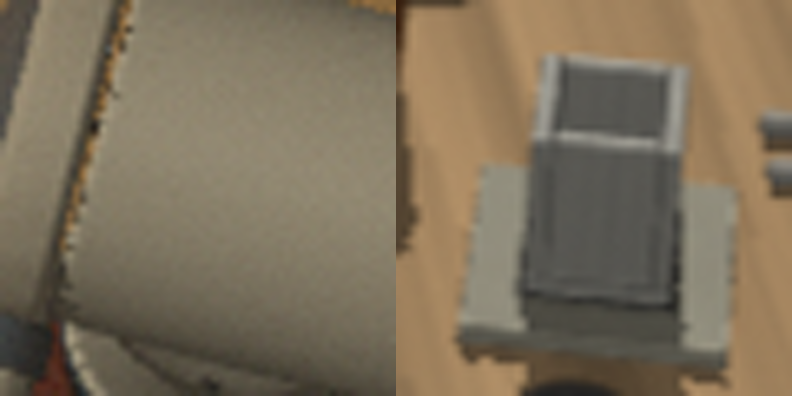

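The square now agrees with its footprint to within 1 mm in the side view (the arm hides it in the top view). Small round next.

Call:
{"op": "servo_tool", "data": {
  "motion": "10 -31 5 0 0 -1.138 0;10 -31 5 0 0 -1.138 0;10 -31 5 0 0 -1.138 0;10 -31 5 0 0 -1.138 0;10 -31 5 0 0 -1.138 0;10 -31 5 0 0 -1.138 0;10 -31 5 0 0 -1.138 0;10 -31 5 0 0 -1.138 0;10 -31 5 0 0 -1.138 0;10 -31 5 0 0 -1.138 0"
}}

```text
clock: 21.45
tcp_pos: [0.5625, -0.076, 0.1503]
tool_rot: [-0.0, 0.907, 0.422, -0.0]
wrist_force: [0.5, -0.2, 0.1]
grip_width: 1.0
grip_force: 0.0
```

```bash
python3 -c "
from h import *
go(466.5,-92.4,25,-40,8)"
```

```text
from [562.3 -75.9 150.6] psi -40.14 tilt [-0.  0. -1.] q6 0.51 -> shift [-74.3 -62.6 125.6] wz -0.002 grip 88.0 0.0 t 21.45
```

Call:
{"op": "servo_tool", "data": {
  "motion": "-74 -62 0 0 0 0 0;-74 -62.5 0 0 0 0 0;-74 -62.5 0 0 0 0 0;-74 -62.5 40 0 0 0 0;-74 -62.5 75 0 0 0 0;-74 -62.5 80 0 0 0 0;-74 -62.5 80 0 0 0 0;-74 -62.5 80 0 0 0 0"
}}

```text
clock: 22.65
tcp_pos: [0.468, -0.0927, 0.0727]
tool_rot: [0.001, 0.906, 0.423, 0.001]
wrist_force: [0.9, 0.3, -0.1]
grip_width: 0.997
grip_force: 0.0
```

```bash
python3 -c "
from h import *
go(466.5,-92.4,25,-40,6)"
```

```text
from [467.9 -92.7  72.5] psi -39.99 tilt [ 0.003 -0.001 -1.   ] q6 0.43 -> shift [-0.7 -1.3 47.5] wz 0.0 grip 87.7 0.0 t 22.65
```

Call:
{"op": "servo_tool", "data": {
  "motion": "-1 -1 25 0 0 0 0;-1 -1 45 0 0 0 0;-1 -1 47 0 0 0 0;-1 -1 47 0 0 0 1;-1 -1 47 0 0 0 1;-1 -1 47 0 0 0 1;-1 -1 47 0 0 0 1;-1 -1 47 0 0 0 1;-1 -1 47 0 0 0 1;-1 -1 47 0 0 0 1"
}}

```text
clock: 23.95
tcp_pos: [0.4655, -0.0926, 0.0239]
tool_rot: [0.0, 0.906, 0.423, 0.0]
wrist_force: [-1.4, 0.0, 1.0]
grip_width: 0.456
grip_force: 25.0
```

Call:
{"op": "servo_tool", "data": {
  "motion": "0 0 0 0 0 0 1;0 0 0 0 0 0 1;0 0 0 0 0 0 1;0 0 0 0 0 0 1;0 0 0 0 0 0 1"
}}

```text
clock: 24.45
tcp_pos: [0.4655, -0.0926, 0.0238]
tool_rot: [0.0, 0.906, 0.423, 0.0]
wrist_force: [-1.1, 1.7, 2.6]
grip_width: 0.456
grip_force: 25.0
```

```bash
python3 -c "
from h import *
go(385.7,246.3,140,-40,3)"
```

```text
from [465.5 -92.6  23.8] psi -39.99 tilt [ 0. -0. -1.] q6 0.43 -> shift [ 208.4 -278.9 -116.2] wz 0.0 grip 40.1 25.0 t 24.45
```

Call:
{"op": "servo_tool", "data": {
  "motion": "0 0 -45 0 0 0 1;0 0 -90 0 0 0 1;0 0 -115 0 0 0 1;208 -279 -115 0 0 0 1;208 -279 -115 0 0 0 1;208 -279 -115 0 0 0 1;208 -279 -115 0 0 0 1;208 -279 -115 0 0 0 1;208 -279 -115 0 0 0 1;208 -279 -115 0 0 0 1"
}}

```text
clock: 25.6
tcp_pos: [0.3843, 0.2479, 0.138]
tool_rot: [0.0, 0.906, 0.423, -0.0]
wrist_force: [0.6, 0.3, -0.4]
grip_width: 0.455
grip_force: 25.0
```

```bash
python3 -c "
from h import *
go(385.7,246.3,60,-40,5)"
```

```text
from [383.7 249.1 137.7] psi -39.98 tilt [-0. -0. -1.] q6 1.2 -> shift [-0.9  3.3 77.7] wz 0.0 grip 40.1 25.0 t 25.6
```

Call:
{"op": "servo_tool", "data": {
  "motion": "-1 3 30 0 0 0 1;-1 3 60 0 0 0 1;-1 3 85 0 0 0 1;-1 3 90 0 0 0 1;-1 3 90 0 0 0 1;-1 3 90 0 0 0 1;-1 3 90 0 0 0 1;-1 3 90 0 0 0 1"
}}

```text
clock: 26.65
tcp_pos: [0.3878, 0.2437, 0.0501]
tool_rot: [-0.0, 0.906, 0.423, 0.001]
wrist_force: [-0.5, 0.7, -1.1]
grip_width: 0.457
grip_force: 25.0
```

```bash
python3 -c "
from h import *
go(385.7,246.3,31.8,-40,6)"
```

```text
from [387.2 243.6  49.2] psi -40.0 tilt [ 0.002  0.001 -1.   ] q6 1.18 -> shift [ 1.1 -2.9 17.4] wz -0.0 grip 40.3 25.0 t 26.65
```

Call:
{"op": "servo_tool", "data": {
  "motion": "1 -2.5 4 0 0 0 1;1 -2.5 8 0 0 0 1;1 -2.5 12 0 0 0 1;1 -2.5 12 0 0 0 1;1 -2.5 12 0 0 0 1;1 -2.5 12 0 0 0 1"
}}

```text
clock: 27.55
tcp_pos: [0.3858, 0.2458, 0.0368]
tool_rot: [0.0, 0.906, 0.423, 0.0]
wrist_force: [-0.1, -0.2, -1.2]
grip_width: 0.459
grip_force: 25.0
```

```bash
python3 -c "
from h import *
go(385.7,246.3,31.8,-40,6)"
```

```text
from [385.8 245.8  36.8] psi -39.99 tilt [ 0.  0. -1.] q6 1.19 -> shift [ 0.3 -0.4  5. ] wz 0.0 grip 40.3 25.0 t 27.55
```

Call:
{"op": "servo_tool", "data": {
  "motion": "0 0 3 0 0 0 1;0 0 5 0 0 0 1;0 0 5 0 0 0 1;0 0 5 0 0 0 1"
}}

```text
clock: 28.25
tcp_pos: [0.3858, 0.2458, 0.0318]
tool_rot: [0.0, 0.906, 0.423, 0.0]
wrist_force: [-0.6, -0.5, 1.9]
grip_width: 0.46
grip_force: 25.0
```

Call:
{"op": "servo_tool", "data": {
  "motion": "0 0 0 0 0 0 0;0 0 0 0 0 0 0;0 0 0 0 0 0 0;0 0 0 0 0 0 0;0 0 0 0 0 0 0;0 0 -40 0 0 0 0;0 0 -85 0 0 0 0;0 0 -115 0 0 0 0;150 0 -115 0 0 0 0;150 0 -115 0 0 0 0"
}}

```text
clock: 29.25
tcp_pos: [0.4517, 0.3236, 0.1503]
tool_rot: [-0.0, 0.906, 0.422, 0.003]
wrist_force: [0.8, 0.3, -0.3]
grip_width: 1.001
grip_force: 0.0
```

```bash
python3 look.py 386 246 62 72; python3 look.py 643 131 67 77; python3 look.py 660 -135 70 79; python3 crop.py sr1 386 246;python3 -c "
from h import *
go(644.5,131.5,150,-40,4)"
```

```text
top 96 z 71.0 rect [385.  245.2] [37.9 36.2] -88.2 circ [385.2 245.3] 39.8
side 79 z 70.7 rect [388.6 246.5] [43.3 38.2] -79.9 circ [388.1 245.2] 45.9
top 204 z 77.0 rect [641.9 133.6] [62.8 62. ] -89.3 circ [641.9 134.1] 64.5
side 143 z 76.9 rect [646.3 130.7] [65.4 60. ] 80.1 circ [646.6 131.4] 67.9
top 178 z 77.8 rect [ 658.1 -133.4] [50.6 49.7] -15.6 circ [ 658.2 -132.8] 67.4
side 191 z 77.8 rect [ 661.4 -136.1] [53.4 49.8] 76.0 circ [ 661.  -138.5] 67.4
from [449.8 321.9 148. ] psi -40.02 tilt [ 0.002  0.001 -1.   ] q6 1.26 -> shift [-20.6 271.6  -1.9] wz -0.0 grip 87.8 0.0 t 29.65
```

View pics/sr1.png

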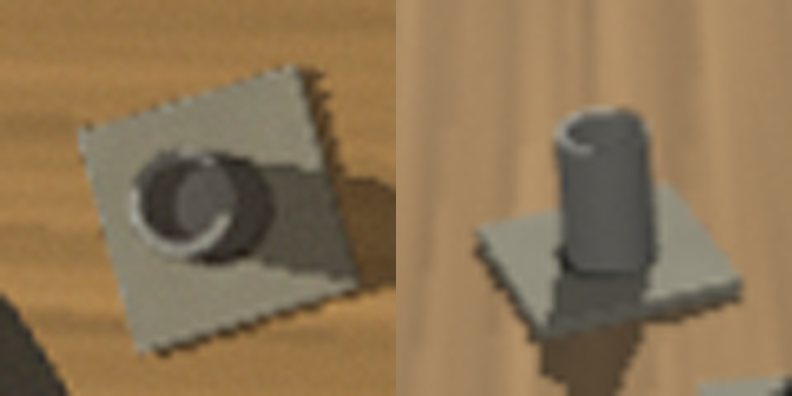

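The small round mould is within about 1 mm of its footprint. Last is the large round.

Call:
{"op": "servo_tool", "data": {
  "motion": "-21 271 -2 0 0 0 0;-21 271 -2 0 0 0 0;-21 271 -2 0 0 0 0;-21 271 -2 0 0 0 0;-21 271 -2 0 0 0 0;-21 271 -2 0 0 0 0;-21 271 -2 0 0 0 0;-21 271 -2 0 0 0 0;-21 271 -2 0 0 0 0;-21 271 -2 0 0 0 0"
}}

```text
clock: 30.85
tcp_pos: [0.6434, 0.1334, 0.1492]
tool_rot: [-0.0, 0.906, 0.423, 0.0]
wrist_force: [0.5, 0.7, 0.1]
grip_width: 1.004
grip_force: 0.0
```

```bash
python3 -c "
from h import *
go(644.3,132,32,-40,8)"
```

```text
from [643.8 132.8 148.9] psi -39.89 tilt [ 0.  0. -1.] q6 0.85 -> shift [ -0.3   0.9 116.9] wz 0.002 grip 88.3 0.0 t 30.85
```

Call:
{"op": "servo_tool", "data": {
  "motion": "0 1 25 0 0 0 0;0 1 55 0 0 0 0;0 1 80 0 0 0 0;0 1 100 0 0 0 0;0 1 115 0 0 0 0;0 1 117 0 0 0 0;0 1 117 0 0 0 1;0 1 117 0 0 0 1;0 1 117 0 0 0 1;0 1 117 0 0 0 1"
}}

```text
clock: 32.25
tcp_pos: [0.6452, 0.132, 0.0333]
tool_rot: [-0.0, 0.906, 0.423, 0.001]
wrist_force: [-2.7, 0.9, 5.1]
grip_width: 0.705
grip_force: 25.0
```

Call:
{"op": "servo_tool", "data": {
  "motion": "0 0 0 0 0 0 1;0 0 0 0 0 0 1;0 0 0 0 0 0 1;0 0 0 0 0 0 1;0 0 0 0 0 0 1",
  "force": 30
}}

```text
clock: 32.75
tcp_pos: [0.6452, 0.132, 0.0332]
tool_rot: [-0.0, 0.906, 0.423, 0.001]
wrist_force: [-2.5, 2.2, 6.2]
grip_width: 0.708
grip_force: 30.0
```

```bash
python3 -c "
from h import *
go(466.5,98.5,140,-40,3)"
```

```text
from [645.2 132.   33.3] psi -39.98 tilt [ 0.001  0.001 -1.   ] q6 0.85 -> shift [-140.3 -115.3 -107. ] wz 0.0 grip 62.3 30.0 t 32.75
```

Call:
{"op": "servo_tool", "data": {
  "motion": "0 0 -40 0 0 0 1;0 0 -80 0 0 0 1;0 0 -107 0 0 0 1;-140 -115 -107 0 0 0 1;-140 -115 -107 0 0 0 1;-140 -115 -107 0 0 0 1;-140 -115 -107 0 0 0 1;-140 -115 -107 0 0 0 1;-140 -115 -107 0 0 0 1;-140 -115 -107 0 0 0 1"
}}

```text
clock: 33.9
tcp_pos: [0.4677, 0.0981, 0.1386]
tool_rot: [0.0, 0.906, 0.423, 0.0]
wrist_force: [0.1, 0.1, -3.9]
grip_width: 0.709
grip_force: 30.0
```

Call:
{"op": "servo_tool", "data": {
  "motion": "0 0 30 0 0 0 1;0 0 60 0 0 0 1;0 0 78 0 0 0 1;0 0 80 0 0 0 1;0 0 80 0 0 0 1;0 0 80 0 0 0 1"
}}

```text
clock: 34.5
tcp_pos: [0.468, 0.0983, 0.0601]
tool_rot: [0.0, 0.906, 0.423, 0.001]
wrist_force: [0.0, -0.7, -3.5]
grip_width: 0.704
grip_force: 30.0
```

```bash
python3 f.py | grep LR; python3 -c "
from h import *
go(466.5,98.5,41.3,-40,6)"
```

```text
top LR 13 mean [434.4  95.5] [434.1  95.7] [15.3  5.2] -76.4
side LR 123 mean [469.9  87.3] [464.   86.5] [66.6 44.5] -18.4
from [467.3  98.2  59.5] psi -39.99 tilt [ 0.003  0.    -1.   ] q6 0.83 -> shift [-0.3 -0.8 18.2] wz 0.0 grip 62.4 30.0 t 34.6
```

Call:
{"op": "servo_tool", "data": {
  "motion": "0 -1 6 0 0 0 1;0 -1 12 0 0 0 1;0 -1 14 0 0 0 1;0 -1 14 0 0 0 1;0 -1 14 0 0 0 1;0 -1 14 0 0 0 1"
}}

```text
clock: 35.5
tcp_pos: [0.4662, 0.0988, 0.0448]
tool_rot: [0.0, 0.906, 0.423, 0.0]
wrist_force: [-0.6, 0.4, -3.6]
grip_width: 0.708
grip_force: 30.0
```

```bash
python3 -c "
from h import *
go(466.3,98.2,41.3,-40,6)"
```

```text
from [466.1  98.8  44.8] psi -40.0 tilt [ 0.  0. -1.] q6 0.84 -> shift [-0.3  0.5  3.5] wz 0.0 grip 62.3 30.0 t 35.5
```

Call:
{"op": "servo_tool", "data": {
  "motion": "0 0 2 0 0 0 1;0 0 3.5 0 0 0 1;0 0 3.5 0 0 0 1;0 0 3.5 0 0 0 1;0 0 3.5 0 0 0 0;0 0 3.5 0 0 0 0;0 0 3.5 0 0 0 0;0 0 3.5 0 0 0 0;0 0 3.5 0 0 0 0"
}}

```text
clock: 36.7
tcp_pos: [0.4661, 0.0988, 0.0413]
tool_rot: [0.0, 0.906, 0.423, 0.0]
wrist_force: [0.1, 0.6, 0.4]
grip_width: 1.0
grip_force: 0.0
```

Call:
{"op": "servo_tool", "data": {
  "motion": "0 0 -35 0 0 0 0;0 0 -80 0 0 0 0;0 0 -120 0 0 0 0;250 0 -130 0 0 0 0;250 0 -130 0 0 0 0;250 0 -130 0 0 0 0;250 0 -130 0 0 0 0;250 0 -130 0 0 0 0;250 0 -130 0 0 0 0;250 0 -130 0 0 0 0"
}}

```text
clock: 37.7
tcp_pos: [0.6266, 0.2909, 0.1683]
tool_rot: [0.0, 0.906, 0.423, -0.002]
wrist_force: [0.8, 0.5, -0.1]
grip_width: 1.002
grip_force: 0.0
```

```bash
for a in "466 98 74 85" "386 246 62 72" "660 -135 69 79" "406 -271 69 79" "584 -6 79 90" "443 -4 54 66"; do echo $a; python3 look.py $a; done; python3 crop.py lr1 466 98; python3 -c "
from h import *
im,_=grab_frame('top');cv2.imwrite('pics/end.png',im[:,:,::-1])"
```

```text
466 98 74 85
top 218 z 84.9 rect [464.9  99.2] [62.3 61.1] 46.3 circ [464.9  99.4] 63.9
side 175 z 83.7 rect [468.6  95.9] [66.1 60.9] -70.8 circ [469.2  94.5] 69.3
386 246 62 72
top 15 z 70.2 rect [392.2 229.1] [20.9  4.2] 23.6 circ [391.3 231.1] 20.9
side 82 z 70.7 rect [389.7 243.2] [40.1 37.9] 69.0 circ [390.5 243.4] 45.4
660 -135 69 79
top 198 z 78.0 rect [ 658.1 -133.4] [51.5 49.6] -15.6 circ [ 658.4 -133.3] 68.3
side 202 z 76.5 rect [ 661.4 -137. ] [55.5 49.7] 74.8 circ [ 660.9 -136.9] 68.3
406 -271 69 79
top 223 z 78.0 rect [ 404.6 -271.2] [75. 39.] -39.2 circ [ 404.  -271.5] 80.8
side 307 z 77.2 rect [ 408.2 -272.3] [75.7 40. ] -39.5 circ [ 408.7 -272.1] 81.4
584 -6 79 90
top 148 z 88.8 rect [583.5  -4.1] [62.6 60.8] 0.4 circ [583.8  -3.7] 63.8
side 174 z 87.9 rect [587.5  -7.2] [63.2 62.4] 88.2 circ [585.8  -6.6] 69.5
443 -4 54 66
top 90 z 64.9 rect [442.3  -3.2] [36.9 36.7] 0.1 circ [443.1  -3.6] 39.3
side 108 z 62.6 rect [446.5  -6.6] [41.3 38.8] -57.2 circ [447.8  -7.2] 43.8
```

View pics/lr1.png

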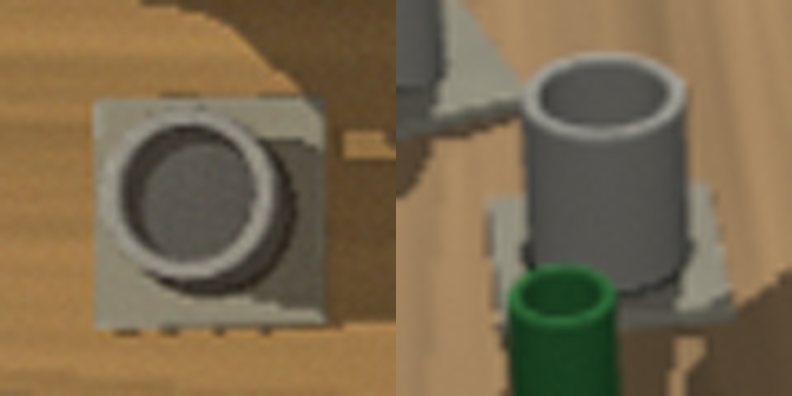

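View pics/end.png

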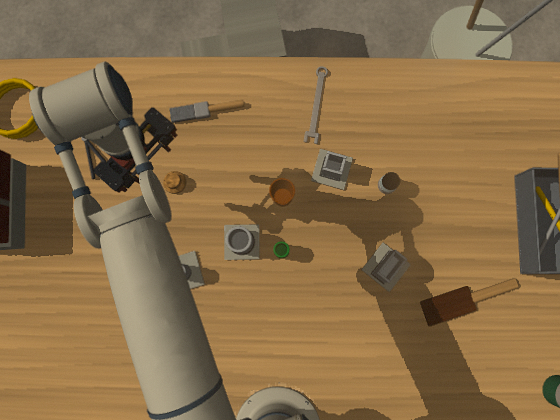

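Large round is centred (about 0.5 mm off), and the tumbler and green cup have not moved. The arm hides the small round mould in the top view, so I'll move clear and recheck it.

Call:
{"op": "servo_tool", "data": {
  "motion": "-200 130 -20 0 0 0 0;-200 130 -20 0 0 0 0;-200 130 -20 0 0 0 0;-200 130 -20 0 0 0 0;-200 130 -20 0 0 0 0;-200 130 -20 0 0 0 0;-200 130 -20 0 0 0 0;-200 130 -20 0 0 0 0;-200 130 -20 0 0 0 0"
}}

```text
clock: 39.35
tcp_pos: [0.5978, 0.055, 0.1907]
tool_rot: [-0.0, 0.906, 0.424, -0.0]
wrist_force: [-0.6, 0.4, -0.7]
grip_width: 1.001
grip_force: 0.0
```

```bash
for i in 1 2 3; do python3 look.py 386 246 63 72; done; python3 -c "
from h import *
c=(386,246)
for cam in('top','side'):
    im,d=grab_frame(cam);P=cloud(cam,d)*1000
    m=(np.hypot(P[...,0]-c[0],P[...,1]-c[1])<75)&(abs(P[...,2]-8)<3)
    print(cam,*rectfit(P[m][:,:2]/1000))"; python3 crop.py sr2 386 246
```

```text
top 94 z 71.7 rect [385.1 245.7] [37.7 36.2] -89.0 circ [384.9 245.6] 39.9
side 69 z 70.3 rect [390.2 241.9] [44.8 38.8] -60.1 circ [391.1 242.2] 47.9
top 93 z 71.8 rect [385.1 245.2] [38.6 36.1] -89.0 circ [385.  245.6] 40.0
side 62 z 71.1 rect [390.4 245.3] [39.7 39. ] -64.3 circ [388.1 243.1] 46.7
top 98 z 71.5 rect [385.1 245.4] [37.4 36.2] -88.5 circ [384.9 244.9] 40.3
side 66 z 70.2 rect [389.3 243.7] [41.5 38.5] -88.6 circ [390.3 244.6] 43.4
top [377.4 258.4] [121.6 116.1] 19.3
side [388.3 243.7] [94.9 89.8] -71.2
```

View pics/sr2.png

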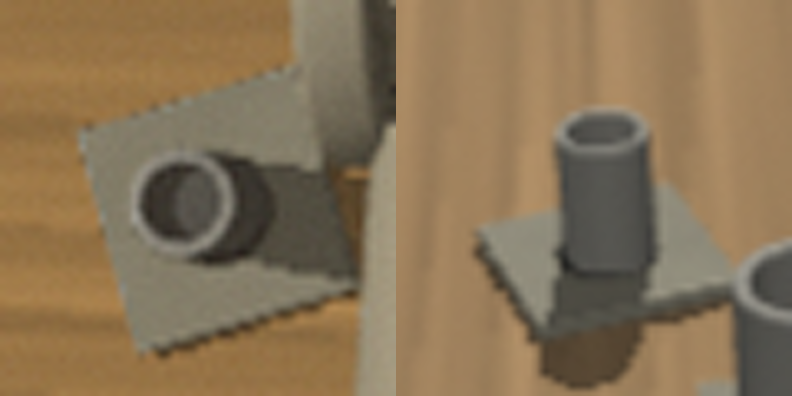

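The small round is steady and within about 1–2 mm of centre, and the extra spread is side-camera noise. All four are placed and the tumbler hasn't moved, so I'll hand in.

```bash
python3 -c "
from bench import *
print(finish_job())"
```

```text
the job is handed in; nothing more can be done
None
```

All four moulds stand mouth up on their matching footprints, each measured within about 2 mm of centre, with the square and oblong lined up; the tumbler and green cup were not moved, and the job was handed in at about 40 s.

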